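# Seat the sensor and clamp it with the thumbscrew

## Robot

A 6-joint arm with a two-finger parallel gripper is mounted at the origin on the work surface; the furniture and walls round the work are solid. World frame = base frame: x ahead of the robot, y to its left, z up, the work surface at z = 0. Lengths are in m, angles in rad, forces in N, time in s.
With the tool pointing down it reaches from about 0.275 to 0.825 m from the base axis. Payload 4.9 kg.
Tool frame: the origin (TCP) lies at the very end of the fingers, on their centre line; the grasp point (between the pads) lies 19 mm behind it (bot.tcp_to_grasp is the distance from the TCP to the grasp point, in m); z points along the fingers, y is the line along which they close (so a half turn about z gives the same grasp; the last joint's range is limited). The gripper opens to 85 mm and grips with 20 to 120 N. Pads are 22 mm wide; open, the fingers measure 114 mm over their backs; the gripper's body (76 mm by 85 mm) begins 54 mm behind the grasp point. The pads swing forward as they close: fully open they stand 13 mm farther back than shut.
Start: joints at [-1.32, 0.326, -0.193, 1.052, 0, 1.437], TCP at [0.206, -0.51, 0.231] pointing down, gripper open.
Joint ranges: [-2.65, 2.65], [-0.97, 1.79], [-1.3, 1.35], [-1.93, 2.1], [-1.47, 1.37], [-3.14, 3.14]. Speed limits (rad/s): [2.57, 2.57, 3.14, 3.14, 3.14, 3.14].

## Interface

Orientations are given as a unit quaternion [x, y, z, w].
In Python, from bench import bot gives the robot as it stands.
- The arm moves only by the tool carry_out, never from a script. Its argument "plan" is a list that holds one entry, the list of rows, each a list of 4 numbers: the shift along the world's x, y, z in mm, then the turn about the world's z in rad. A call has 1 to 12 rows; each row shifts and turns the commanded pose from where the row before left it; what a row does not reach is not made up. A row lasts 1/8 s, in which the tool goes at most 62.5 mm and 10.7 degrees, less where a joint would pass 70% of its speed; a pose out of reach is approached as far as the arm can. A call with a gripper value outside its range is refused whole. "fingers" is the closure, from 0 (fully open) to 1 (shut), set as the call begins (left out, the last holds). The fingers move at their own pace and stop on an object; "grip_force" is the grip in N (left out, the last holds). Time passes only in rows, so rows that do not move let the fingers close. It gives the time, the measured TCP pose, the force, the opening and the grip force at its end, in the units of the state.
- bot.get_state(): the state, without advancing time (a new reading comes with each control period).
- bot.snapshot(name): name is "scene" or "top" or "wrist"; returns (picture, depth): 480x640x3 uint8, red, green, blue; 480x640 float32, m along the optical axis (not along the pixel's ray), 0 where there is no reading.
- bot.calibration(name): a dict with "vfov" (degrees; the focal length in pixels is half the picture's height over the tangent of half this angle, whatever the lens; pixels are square), "cx", "cy" (the principal point, pixels), "k1" (the pictures are not rectified: a ray, as slopes to the right and down, at radius r is drawn at 1 + k1 r^2 times it, then the intrinsics apply), "R" (3x3) and "t" (3): a world point X has camera coordinates R X + t. Camera axes: x right, y down, z forward; pixel columns grow to the right and rows downward; lengths in m; the calibration is good to about 2 mm. A picture is of the moment at which its call begins: read the wrist's pose just before it. calibration takes no time and is no camera call; for the wrist camera it gives the pose at the moment of the call.
- bot.close_job(): hands the job in; it is judged then, once.
The state is a dict: "t": time; "joint_pos": joint angles; "qvel": joint speeds; "tau": joint torques, N m; "tcp_pos": TCP position; "tool_rot": TCP orientation; "contact_force": force on the tool from outside, world axes, zero at the start; "ft_torque": the same for the moment, N m; "finger_gap": finger opening in m; "grasp_force": force on a finger pad.
Only numpy, scipy, OpenCV 4.12 (cv2) and the standard library are available. Lean on these libraries where they do the work, as an engineer would, in place of code of your own. Each camera call takes 0.05 s, during which the arm holds its last target. There are 200 camera calls.

## Task

Slide the blue sensor along the channel of its aluminium holder until it is fully home against the stop, pushing gently. Then turn the knurled thumbscrew clockwise (seen from above) until its foot seats on the sensor and clamps it, and stop when the resistance clearly rises: overtightening cracks the housing. Let go, leave the sensor home and clamped, and leave the things round about alone.

Things in the scene. Friction and masses are not known exactly. Their poses are not given: they have to be found in the camera images.
- holder: Aluminium sensor holder fixed to the bench, base plate 160 x 74 x 8 mm (x -95..65, y -26..48 mm). Origin on the bench under the channel's centre line; +x points along the channel to the stop. Channel floor 8 mm above the bench, 33 mm wide between low walls (x -70..45 mm) whose tops are 16 mm above the bench. A steel stop closes the channel at x = 45 mm; its top is 24 mm above the bench.
- stop_face (a point): Point on the stop's face, on the channel's centre line at floor height (holder frame x 45, y 0, z 8 mm); axes as the holder's. A sensor fully home has its origin 37.5 mm before this point (rel. x = -37.5 mm).
- bush_top (a point): Top of the brass bush that carries the thumbscrew, on the screw axis, holder frame x 18, y 0, z 59 mm. The bush sits in an arm 30 mm wide (holder x 3..33 mm, y -18..46 mm), top 57 and underside 46 mm above the bench, that comes over the channel from a post on the +y side (y 28..46 mm).
- sensor: Blue sensor block 75 x 30 mm, 22 mm high, 0.07 kg, loose on the channel floor, 12 to 30 mm short of the stop. Origin at the centre of its underside, y along its length: +y end faces the stop, -y end is the free end to push. A grey button, 6 mm high, stands on its top 12 to 32 mm from the free end. It slides at under 2 N. Delicate: keep the fingers' force on it well below 40 N.
- thumbscrew: Steel knurled thumbscrew on a vertical axis: head 30 mm diameter, 22 mm high; origin at the centre of the head's underside, 73 mm above the bench at the start. Clockwise from above lowers it 2.5 mm per radian. Its 24 mm rubber foot starts 1.5 to 7 mm above the top of the homed sensor, different every time and not measured: 0.6 to 2.8 rad to touch. It stays where it is left.
- screw_head (a point): Centre of the head's top face, 95 mm above the bench at the start. Free turning takes about 0.04 N m. Once the foot touches (it yields 1 mm per 20 N and rubs) the moment rises steadily by about 0.6 N m per radian while turning, half of that if read after each stop: a rise of about 0.15 to 0.2 N m above free turning is well seated, 0.35 N m may crack the housing.
- jar: Bystander: cream jar with yellow lid, 55 mm diameter, 70 mm high, origin at the centre of its underside. Leave alone.
- roller: Bystander: dark grey roller, 34 mm diameter, 18 mm high, origin at the centre of its underside. Leave alone.
- block: Bystander: grey steel block 40 x 30 x 20 mm, origin at the centre of its underside. Leave alone.
Things that resemble listed ones, but are neither listed nor needed, are in the scene too. There is more than one size of the sensor; the job needs the larger.

How it is judged:
On the way, in this order (a step that is already met when the one before it is completed fails the run):
1. the sensor is pushed home against the stop (within 2.5 mm) while the foot is still off it (x of sensor in the frame of stop_face above -0.04 m and contact force between thumbscrew and sensor below 2 N), for 0.1 s.
2. the thumbscrew's foot clamps the sensor with more than 8 N (x of sensor in the frame of stop_face above -0.0405 m and contact force between thumbscrew and sensor above 8 N), for 0.2 s.
At the end, for the whole second after the job is handed in: The sensor lies flat and still in the channel within 3 mm of the stop, and the thumbscrew's foot clamps it with 8 to 50 N (all of step 2 and angle between sensor's own z axis and vertical below 0.06 rad and contact force between thumbscrew and sensor below 50 N and linear speed of sensor below 0.01 m/s); the robot touches nothing.
It fails at once if the thumbscrew is overtightened (more than 50 N on the sensor) (contact force between thumbscrew and sensor above 50 N).
It fails at once if the fingers press the sensor with more than 40 N (contact force between the fingers and sensor above 40 N).
It fails at once if the jar, the roller or the block is moved by more than 15 mm (distance of any of jar, roller, block from where it was at the start of the episode above 0.015 m).
It also fails if it takes over 72 s, if anything falls off the work surface, if the arm or the gripper's body presses on something with over 40 N, if the wrist force passes 120 N, or if a joint passes its speed limit or range.

## Working session

There is one attempt and no reset: what is moved stays moved. The work goes in short steps, Python scripts to look and compute and a tool call to move; the robot and the scene stay as the last step left them, time stands still between calls to the robot, and variables do not carry over. Pictures are saved under pics/ and viewed, at most 10 in all, crops included, and the job is handed in when it is done.

Besides the shell and the picture viewer there is one more tool, called after ">>>" by a JSON object that holds its "method" and its "body", one argument or row to a line. carry_out: Moves the arm, as the interface text tells. Its arguments: {"type":"object","properties":{"plan":{"type":"array","items":{"type":"array","items":{"type":"array","items":{"type":"number"}}}},"fingers":{"type":"number"},"grip_force":{"type":"number"}},"required":["plan"]}

```bash
mkdir -p pics; cat > h.py <<'E'
from bench import bot
import numpy as np, cv2
def cam(n):
    c=bot.calibration(n); f=240/np.tan(np.radians(c["vfov"])/2)
    K=np.array([[f,0,c["cx"]],[0,f,c["cy"]],[0,0,1]]); D=np.array([c["k1"],0,0,0,0.])
    return K,D,np.array(c["R"]),np.array(c["t"])
def ray(C,uv):
    K,D,R,t=C
    p=cv2.undistortPoints(np.array(uv,float).reshape(-1,1,2),K,D).reshape(-1,2)
    d=np.c_[p,np.ones(len(p))]
    return -R.T@t, d@R, d
def onz(C,uv,z):
    o,d,_=ray(C,uv); return o+d*((z-o[2])/d[:,2])[:,None]
def deproj(C,depth):
    v,u=np.mgrid[0:480,0:640]
    o,d,_=ray(C,np.c_[u.ravel(),v.ravel()])
    return (o+d*depth.ravel()[:,None]).reshape(480,640,3)
def snap(n):
    C=cam(n); im,dp=bot.snapshot(n)
    cv2.imwrite(f"pics/{n}_{bot.get_state()['t']:.2f}.png",im[:,:,::-1]); return C,im,dp
E
python3 - <<'E'
from h import *
for n in("scene","top"):
    C,im,d=snap(n); np.savez(f"{n}.npz",im=im,d=d); print(n,C[0][0,0],C[2],C[3])
s=bot.get_state();print(s)
E
ls pics
```

```text
scene 472.5491879529406 [[-0.46031977 -0.88775127 -0.00184124]
 [-0.45641016  0.23843726 -0.85722659]
 [ 0.76144302 -0.39375799 -0.51493609]] [-0.04701442  0.31615686  0.56893566]
top 515.2735008111845 [[ 0.01135976 -0.99991993  0.00557513]
 [-0.98817893 -0.01207848 -0.15282838]
 [ 0.15288348 -0.00377313 -0.98823702]] [-0.24793095  0.37432945  0.89117344]
{'t': 0.1, 'joint_pos': array([-1.32022580e+00,  3.26846849e-01, -1.93514229e-01,  1.05198845e+00,
       -3.17331539e-05,  1.43662027e+00]), 'qvel': array([ 0.00056087, -0.00142429,  0.00275702,  0.00033732, -0.00070576,
        0.00022193]), 'tau': array([ 4.45803907e-04, -4.44240940e+01,  2.63036817e+01,  7.89026526e-03,
       -1.51263462e-04, -2.47901603e-06]), 'tcp_pos': array([ 0.20630893, -0.50926535,  0.23058109]), 'tool_rot': array([ 9.81552954e-01,  1.91188898e-01, -6.10103180e-05, -7.74364774e-04]), 'contact_force': array([ 0.2296777 , -0.12426166,  0.20420938]), 'ft_torque': array([-0.00802626, -0.00592849,  0.05978895]), 'grasp_force': 0.0, 'finger_gap': 0.08580611271881101}
scene_0.05.png
top_0.10.png
```

View pics/top_0.10.png

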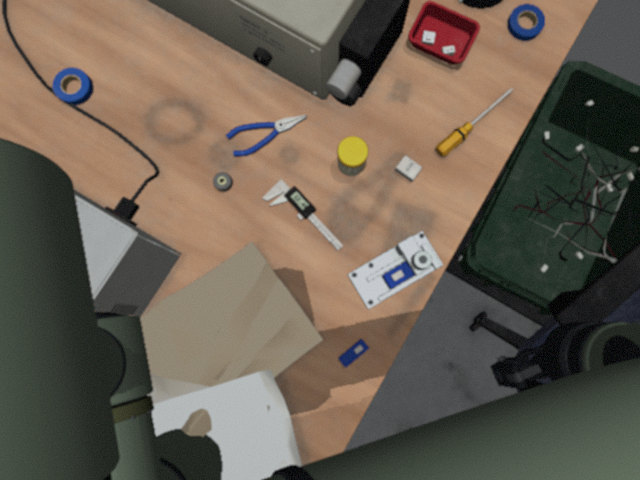

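View pics/scene_0.05.png

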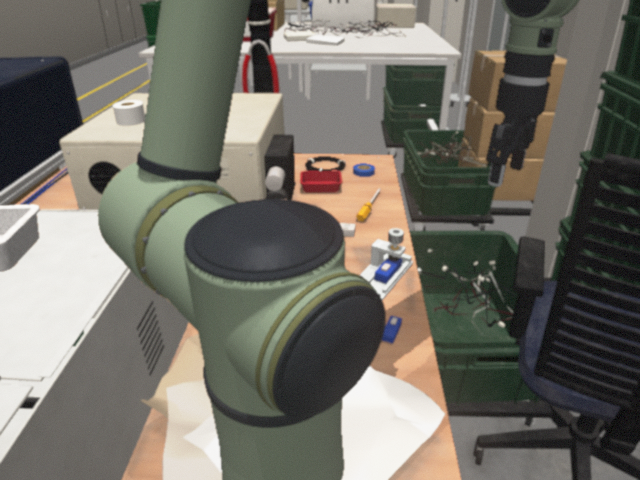

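The top view shows the holder around (395,270), with the blue sensor at (399,275) and the screw head at (420,259). The channel runs up and to the right. The jar is at (352,153), the block at (408,167), the roller at (222,181) and the small sensor decoy at (353,353). The arm hides much of the scene view, but the holder is visible in it near (390,265).

```bash
python3 - <<'E'
from h import *
z=np.load("top.npz"); im,d=z["im"],z["d"]; C=cam("top"); P=deproj(C,d)
hsv=cv2.cvtColor(im,cv2.COLOR_RGB2HSV)
roi=np.zeros((480,640),bool); roi[225:315,340:450]=1
blue=roi&(hsv[...,0]>100)&(hsv[...,0]<130)&(hsv[...,1]>120)
v,u=np.nonzero(blue); print("blue n",len(u),np.median(P[blue],0))
W=onz(C,np.c_[u,v],0.030); r=cv2.minAreaRect((W[:,:2]*1000).astype(np.float32)); print("blue rect mm",r)
light=roi&(hsv[...,1]<60)&(hsv[...,2]>110)
print("z hist",np.histogram(P[roi][:,2],bins=[-.02,-.005,.004,.012,.02,.028,.04,.05,.062,.08,.1,.12]))
base=light&(P[...,2]<.022)&(P[...,2]>.004)
allm=(light|blue)&(P[...,2]<.04)
cs,_=cv2.findContours((light|blue).astype(np.uint8),cv2.RETR_EXTERNAL,cv2.CHAIN_APPROX_NONE)
c=max(cs,key=cv2.contourArea); W=onz(C,c.reshape(-1,2),0.008)
print("plate rect",cv2.minAreaRect((W[:,:2]*1000).astype(np.float32)),c.reshape(-1,2).min(0),c.reshape(-1,2).max(0))
b=cv2.boxPoints(cv2.minAreaRect((W[:,:2]*1000).astype(np.float32)));print(b)
hd=roi&(P[...,2]>.085)&(P[...,2]<.105); v,u=np.nonzero(hd)
print("head n",len(u),np.median(P[hd],0), onz(C,[[u.mean(),v.mean()]],.095))
cv2.imwrite("pics/crop.png",cv2.resize(im[225:315,340:450,::-1],None,fx=6,fy=6,interpolation=cv2.INTER_CUBIC))
E
```

```text
blue n 310 [ 0.32799588 -0.36439103  0.03040263]
blue rect mm ((327.29425048828125, -362.80804443359375), (26.53526496887207, 49.90476989746094), 31.375560760498047)
z hist (array([   0, 5345, 1736,  557,  226,  463,   14,  415,   15,  286,    0]), array([-0.02 , -0.005,  0.004,  0.012,  0.02 ,  0.028,  0.04 ,  0.05 ,
        0.062,  0.08 ,  0.1  ,  0.12 ]))
plate rect ((340.880126953125, -359.7368469238281), (79.98614501953125, 162.6251983642578), 30.850276947021484) [348 230] [443 308]
[[ 264.84885 -310.43744]
 [ 348.24246 -450.05286]
 [ 416.9114  -409.03625]
 [ 333.5178  -269.42084]]
head n 278 [ 0.34690596 -0.39381079  0.09548522] [[ 0.34692655 -0.39411466  0.095     ]]
```

View pics/crop.png

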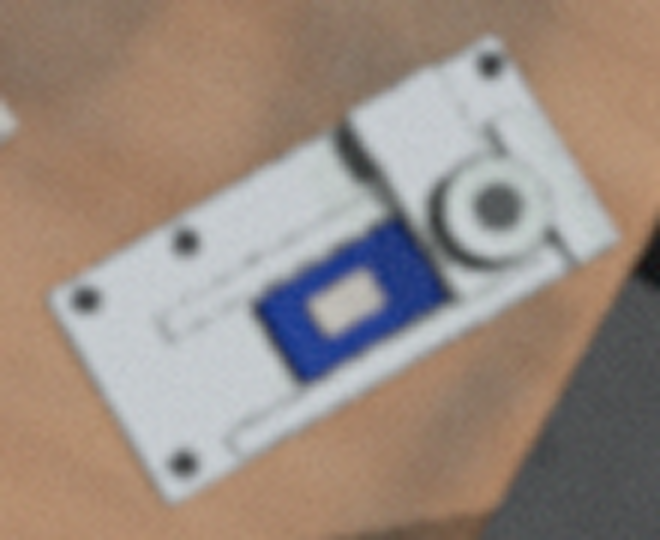

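The plate rectangle (160 x 80 mm) and the head height (95.5 mm) agree with the given sizes. This puts the channel direction at about -59°, the screw axis at about (347,-394) mm, and the sensor about 14 mm short of home. I'll shut the fingers, move above the free end and check from near.

>>> {"method": "carry_out", "body": {
  "plan": [
    [[16,31,0,0.03],[16,31,0,0.03],[16,31,0,0.03],[16,31,0,0.03],[16,31,0,0.03],[17,33,0,0.005],[0,0,-15,0],[0,0,-15,0],[0,0,0,0]]
  ],
  "fingers": 1
}}

```text
t: 1.23
tcp_pos: [0.3029, -0.3207, 0.2002]
tool_rot: [0.964, 0.267, -0.0, -0.001]
contact_force: [-0.7, -0.1, 0.6]
finger_gap: 0.0002
grasp_force: 0.0
```

```bash
python3 - <<'E'
from h import *
C,im,d=snap("wrist"); P=deproj(C,d); hsv=cv2.cvtColor(im,cv2.COLOR_RGB2HSV)
s=bot.get_state(); print(s["t"],s["tcp_pos"],s["tool_rot"],s["joint_pos"],s["contact_force"],s["ft_torque"],s["finger_gap"])
hd=(abs(P[...,2]-.095)<.006)&(np.hypot(P[...,0]-.347,P[...,1]+.394)<.03); v,u=np.nonzero(hd)
if len(u): print("head",len(u),(onz(C,[[u.min(),v.min()],[u.max(),v.max()],[u.mean(),v.mean()]],.095)))
blue=(hsv[...,0]>100)&(hsv[...,0]<130)&(hsv[...,1]>120)
e=np.array([.513,-.858]);n=np.array([.858,.513])
m=blue&(abs(P[...,2]-.03)<.006)
h=(P[...,:2]-[.3377,-.3786])
print("blue",m.sum()); 
if m.sum():
  x=(h@e)[m];y=(h@n)[m];print(np.percentile(x,[.5,2,98,99.5])*1e3,np.percentile(y,[.5,2,50,98,99.5])*1e3)
  W=onz(C,np.argwhere(m)[:,::-1],.03);print(cv2.minAreaRect((W[:,:2]*1000).astype(np.float32)))
E
ls pics
```

```text
1.275 [ 0.30317226 -0.32131692  0.20095512] [ 9.63790794e-01  2.66658462e-01 -2.35962251e-04 -7.16745927e-04] [-9.81830468e-01  1.53353614e-01 -5.04499798e-01  9.14452089e-01
  1.51460381e-06  1.61991346e+00] [ 0.04704107 -0.47097682 -0.43355608] [-0.03063496  0.01074759  0.04437394] 5.823086751481365e-05
head 1403 [[ 0.35145534 -0.36729105  0.095     ]
 [ 0.34278694 -0.41228372  0.095     ]
 [ 0.34703368 -0.38951018  0.095     ]]
blue 1455
[-46.33658122 -45.65481959   3.66081493   4.31618031] [-11.98200616 -11.72215731   4.70243975  15.56310928  15.79902011]
((328.8647766113281, -359.3861083984375), (28.11336898803711, 51.20222473144531), 31.126176834106445)
crop.png
scene_0.05.png
top_0.10.png
wrist_1.27.png
```

View pics/wrist_1.27.png

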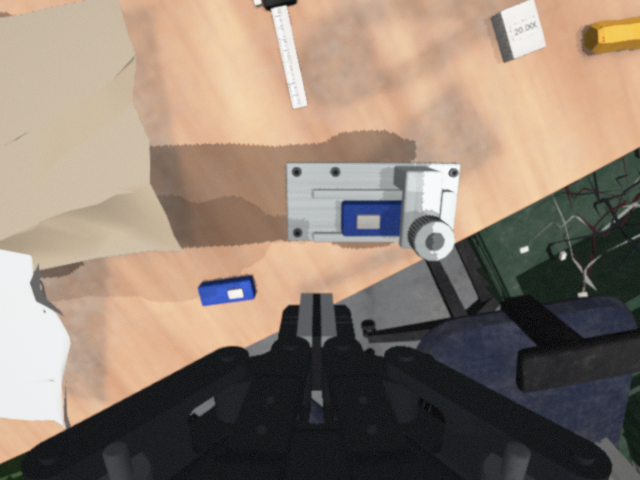

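The wrist view shows the plate from (288,164) to (459,241), the sensor with its button at (368,222), and the head's top face at about (436,242). The fingertips are at (317,300). I'll cast rays from these pixels.

```bash
python3 - <<'E'
from h import *
C=cam("wrist")
im=cv2.imread("pics/wrist_1.27.png"); g=cv2.cvtColor(im,cv2.COLOR_BGR2GRAY)
print("head top",onz(C,[[436,242]],.095)*1e3)
hole=[(v,u) for v in range(228,256) for u in range(420,452) if g[v,u]<130]
print("hub",np.mean(hole,0) if hole else 0,len(hole))
c=onz(C,[[288,164],[460,164],[459,241],[288,241]],.008)*1e3
print(c[:,:2],np.degrees(np.arctan2(*(c[1]-c[0])[[1,0]])),np.linalg.norm(c[1]-c[0]),np.linalg.norm(c[3]-c[0]),np.linalg.norm(c[2]-c[3]))
# sensor corners at z=.03: top face left edge
m=cv2.inRange(cv2.cvtColor(im,cv2.COLOR_BGR2HSV),(100,120,40),(130,255,255)); m[:, :330]=0;m[260:]=0
r=cv2.boundingRect(m);print(r)
s=onz(C,[[r[0],r[1]],[r[0],230]],.03)*1e3;print("free end",s)
print("tcp px check", C[2]@np.array(bot.get_state()["tcp_pos"])+C[3])
E
```

```text
head top [[ 347.25481347 -393.67462437   95.        ]]
hub [241.68442623 434.27868852] 244
[[ 330.36311387 -273.57274039]
 [ 411.95382456 -408.05206299]
 [ 352.45755347 -452.1755093 ]
 [ 266.99793375 -309.72898956]] -58.75415589011586 157.29504848418736 72.95492037066957 166.1154947259867
(342, 201, 59, 35)
free end [[ 329.44579887 -330.11963792   30.        ]
 [ 307.29163587 -344.02322757   30.        ]]
tcp px check [0.00139696 0.03106983 0.15881976]
```

>>> {"method": "carry_out", "body": {
  "plan": [
    [[0,0,-50,0],[0,0,-50,0],[0,0,-45,0],[0,0,-20,0],[0,0,-12,0],[0,0,0,0],[2,-3.4,0,0],[0,0,0,0]]
  ]
}}

```text
t: 2.28
tcp_pos: [0.3063, -0.3265, 0.0253]
tool_rot: [0.964, 0.267, 0.0, 0.001]
contact_force: [0.2, -0.6, -0.1]
finger_gap: 0.0002
grasp_force: 0.0
```

>>> {"method": "carry_out", "body": {
  "plan": [
    [[2,-3.4,0,0],[2,-3.4,0,0],[1,-1.7,0,0],[1,-1.7,0,0],[0,0,0,0]]
  ]
}}

```text
t: 2.9
tcp_pos: [0.3115, -0.3355, 0.0242]
tool_rot: [0.964, 0.267, -0.0, -0.0]
contact_force: [-0.2, -0.7, -0.1]
finger_gap: -0.0
grasp_force: 0.0
```

>>> {"method": "carry_out", "body": {
  "plan": [
    [[1,-1.7,0,0],[1,-1.7,0,0],[0,0,0,0]]
  ]
}}

```text
t: 3.28
tcp_pos: [0.3132, -0.3384, 0.0241]
tool_rot: [0.964, 0.267, -0.0, -0.0]
contact_force: [-0.8, 1.1, 0.3]
finger_gap: 0.0001
grasp_force: 0.0
```

>>> {"method": "carry_out", "body": {
  "plan": [
    [[0.5,-0.9,0,0],[0.5,-0.9,0,0],[0,0,0,0]]
  ]
}}

```text
t: 3.65
tcp_pos: [0.3133, -0.3385, 0.0238]
tool_rot: [0.964, 0.267, -0.001, -0.002]
contact_force: [-3.0, 6.2, 1.6]
finger_gap: -0.0
grasp_force: 0.0
```

```bash
cat > chk.py <<'E'
from h import *
e=np.array([.513,-.858]);n=np.array([.858,.513]);o=np.array([.3377,-.3786])
C,im,d=snap("wrist"); s=bot.get_state(); p=s["tcp_pos"][:2]-o
print("t",s["t"],"tcp e,n",p@e*1e3,p@n*1e3,s["tcp_pos"][2],"F e,n",s["contact_force"][:2]@e,s["contact_force"][:2]@n,s["contact_force"][2],"tq",s["ft_torque"])
C,im,d=snap("top"); hsv=cv2.cvtColor(im,cv2.COLOR_RGB2HSV)
m=(hsv[...,0]>100)&(hsv[...,0]<130)&(hsv[...,1]>120); m[:225]=0;m[315:]=0;m[:,:340]=0;m[:,450:]=0
v,u=np.nonzero(m)
if len(u): x=(onz(C,np.c_[u,v],.03)[:,:2]-o)@e*1e3;print(len(u),np.percentile(x,[1,99]))
E
python3 chk.py; ls pics
```

```text
t 3.7 tcp e,n -46.95692056139763 -0.36354493725046605 0.02377090820769062 F e,n -6.640530775959387 -0.5363505876712064 2.1474048176543246 tq [0.74863015 0.43962874 0.05618619]
crop.png
scene_0.05.png
top_0.10.png
top_3.75.png
wrist_1.27.png
wrist_3.70.png
```

View pics/wrist_3.70.png

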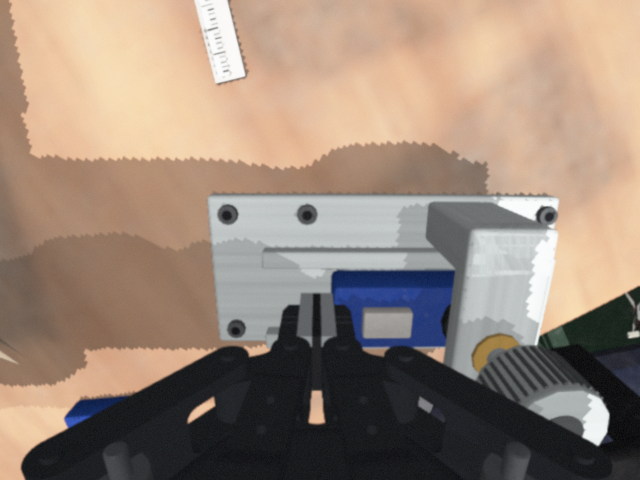

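The fingertip at (333,300) is at or next to the sensor's free end (u≈332), and the gripper's right linkage at (560,440) overlaps the screw head at (555,395). I need to know which of the two it is touching.

```bash
python3 - <<'E'
from h import *
e=np.array([.513,-.858]);n=np.array([.858,.513]);o=np.array([.3377,-.3786])
C=cam("wrist")
p=onz(C,[[332,272],[332,290]],.03)[:,:2]-o; print("free end e,n",p@e*1e3,p@n*1e3)
p=onz(C,[[208,197],[208,340]],.008)[:,:2]-o; print("plate end (-95)",p@e*1e3,p@n*1e3)
p=onz(C,[[428,205],[440,235]],.057)[:,:2]-o; print("arm edge (3)",p@e*1e3,p@n*1e3)
_,d=bot.snapshot("wrist"); P=deproj(C,d)-np.r_[o,0]
for v,u in [(345,345),(360,405),(390,450),(420,500),(440,540),(455,570),(470,600),(420,590),(380,540),(440,600),(300,325)]:
    q=P[v,u]; print((u,v),d[v,u].round(4),(q[:2]@e*1e3).round(1),(q[:2]@n*1e3).round(1),(q[2]*1e3).round(1))
E
```

```text
free end e,n [-42.05128693 -41.93263805] [21.98902446 14.09593695]
plate end (-95) [ -96.2094433  -102.71999402] [ 48.47793517 -23.76174397]
arm edge (3) [-14.16308118  -9.48178754] [54.75784581 45.2274027 ]
(345, 345) 0.1096 -39.6 14.5 70.7
(405, 360) 0.104 -22.6 13.3 76.8
(450, 390) 0.0925 -13.5 12.6 89.1
(500, 420) 0.0812 -5.6 13.2 100.7
(540, 440) 0.0759 1.1 12.5 106.5
(570, 455) 0.0716 5.4 12.5 110.9
(600, 470) 0.0674 9.2 12.6 115.3
(590, 420) 0.0881 22.7 6.6 95.4
(540, 380) 0.0901 9.5 16.0 90.4
(600, 440) 0.0912 28.6 -1.4 94.8
(325, 300) 0.1462 -44.8 11.2 33.4
```

The linkage spreads along the channel and comes close to the head, so the contact is ambiguous. I'll back off and turn a quarter, so the narrow side faces the screw and the camera is behind.

>>> {"method": "carry_out", "body": {
  "plan": [
    [[-4,6.7,0,0],[-4,6.7,0,0],[0,0,0,0.175],[0,0,0,0.175],[0,0,0,0.175],[0,0,0,0.175],[0,0,0,0.175],[0,0,0,0.175],[0,0,0,0.175],[0,0,0,0.175],[0,0,0,0.17],[0,0,0,0]]
  ]
}}

```text
t: 5.3
tcp_pos: [0.3066, -0.3274, 0.0245]
tool_rot: [0.494, 0.869, -0.0, 0.0]
contact_force: [0.7, 0.1, -0.5]
finger_gap: -0.0001
grasp_force: 0.0
```

```bash
python3 chk.py; ls -t pics|head -2
```

```text
t 5.35 tcp e,n -59.97903526786984 -0.4144221395928118 0.02443175326080799 F e,n -0.5648337161606993 -0.5610373803549894 -0.11730971959659507 tq [ 0.00401032 -0.02571678 -0.02198718]
top_5.40.png
wrist_5.35.png
```

>>> {"method": "carry_out", "body": {
  "plan": [
    [[1,-1.7,0,0],[1,-1.7,0,0],[1,-1.7,0,0],[1,-1.7,0,0],[0.5,-0.9,0,0],[0.5,-0.9,0,0],[0,0,0,0]]
  ]
}}

```text
t: 6.28
tcp_pos: [0.3114, -0.3358, 0.0242]
tool_rot: [0.493, 0.87, 0.0, -0.0]
contact_force: [-0.8, 0.7, -0.8]
finger_gap: -0.0003
grasp_force: 0.1
```

```bash
python3 chk.py; ls -t pics|head -2; cp $(ls -t pics/wrist*|head -1) pics/w.png
```

```text
t 6.325 tcp e,n -50.19256295696855 -0.5586770380016056 0.02424705462157631 F e,n -0.3105274521504961 0.08374458978407921 0.41290119292306204 tq [ 0.05514166 -0.00129255  0.02343906]
top_6.38.png
wrist_6.33.png
```

View pics/w.png

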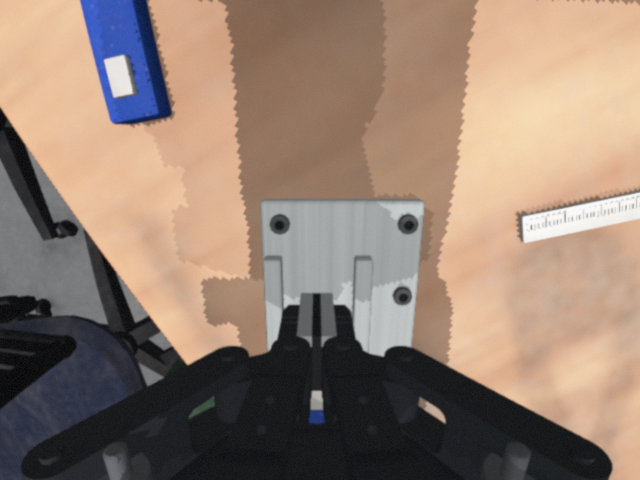

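Now the fingers are centred in the channel at (317,310), between walls at u≈283 and u≈354, and the sensor is visible ahead through the gap at (317,415). I'll keep pushing in small steps.

>>> {"method": "carry_out", "body": {
  "plan": [
    [[0.5,-0.9,0,0],[0.5,-0.9,0,0],[0.5,-0.9,0,0],[0.5,-0.9,0,0],[0,0,0,0]]
  ]
}}

```text
t: 7.0
tcp_pos: [0.3136, -0.3396, 0.0243]
tool_rot: [0.493, 0.87, -0.0, 0.0]
contact_force: [-0.7, 0.5, 0.2]
finger_gap: 0.0001
grasp_force: 0.0
```

>>> {"method": "carry_out", "body": {
  "plan": [
    [[0.5,-0.9,0,0],[0.5,-0.9,0,0],[0,0,0,0]]
  ]
}}

```text
t: 7.38
tcp_pos: [0.3146, -0.3414, 0.0243]
tool_rot: [0.493, 0.87, -0.0, 0.0]
contact_force: [0.1, 0.2, -0.2]
finger_gap: -0.0002
grasp_force: 0.0
```

>>> {"method": "carry_out", "body": {
  "plan": [
    [[0.5,-0.9,0,0],[0,0,0,0]]
  ]
}}

```text
t: 7.62
tcp_pos: [0.3151, -0.3422, 0.0243]
tool_rot: [0.493, 0.87, -0.0, 0.0]
contact_force: [-0.9, 0.6, -1.1]
finger_gap: -0.0004
grasp_force: 0.1
```

>>> {"method": "carry_out", "body": {
  "plan": [
    [[0.5,-0.9,0,0],[0,0,0,0]]
  ]
}}

```text
t: 7.88
tcp_pos: [0.3154, -0.3428, 0.0242]
tool_rot: [0.493, 0.87, 0.0, -0.0]
contact_force: [-1.2, 1.6, 0.6]
finger_gap: -0.0001
grasp_force: 0.5
```

>>> {"method": "carry_out", "body": {
  "plan": [
    [[0.5,-0.9,0,0],[0,0,0,0]]
  ]
}}

```text
t: 8.12
tcp_pos: [0.3154, -0.3428, 0.0241]
tool_rot: [0.493, 0.87, 0.001, -0.001]
contact_force: [-1.2, 3.7, 3.8]
finger_gap: 0.0003
grasp_force: 2.2
```

>>> {"method": "carry_out", "body": {
  "plan": [
    [[0.5,-0.9,0,0],[0,0,0,0]]
  ]
}}

```text
t: 8.38
tcp_pos: [0.3154, -0.3429, 0.0239]
tool_rot: [0.493, 0.87, 0.001, -0.002]
contact_force: [-2.8, 6.3, 5.4]
finger_gap: 0.0001
grasp_force: 3.4
```

The motion has stopped at 7 N with the TCP at e ≈ -42, where home should put it at about -41. I'll back off and check the sensor from above.

>>> {"method": "carry_out", "body": {
  "plan": [
    [[-5,8.6,0,0],[0,0,40,0],[0,0,50,0],[0,0,50,0],[-20,30,20,0],[-20,30,0,0],[0,0,0,0]]
  ]
}}

```text
t: 9.25
tcp_pos: [0.2706, -0.2747, 0.1846]
tool_rot: [0.493, 0.87, -0.0, 0.0]
contact_force: [0.2, -0.2, 0.1]
finger_gap: -0.0
grasp_force: 0.0
```

```bash
python3 chk.py; python3 - <<'E'
from h import *
import glob,os
f=sorted(glob.glob("pics/top_*"),key=os.path.getmtime)[-1]; g=sorted(glob.glob("pics/wrist_*"),key=os.path.getmtime)[-1]
a=cv2.resize(cv2.imread(f)[225:315,340:450],None,fx=4,fy=4,interpolation=cv2.INTER_CUBIC)
b=cv2.resize(cv2.imread(g),(480,360)); b=b[:, 80:420]
cv2.imwrite("pics/pair.png",np.hstack([a,b]))
E
```

```text
t 9.3 tcp e,n -121.72435000469832 -4.302605438611659 0.18475258660600755 F e,n 0.406886726891781 -0.11830491606771734 0.5868584162695842 tq [-0.05171898 -0.02371244  0.0398597 ]
```

View pics/pair.png

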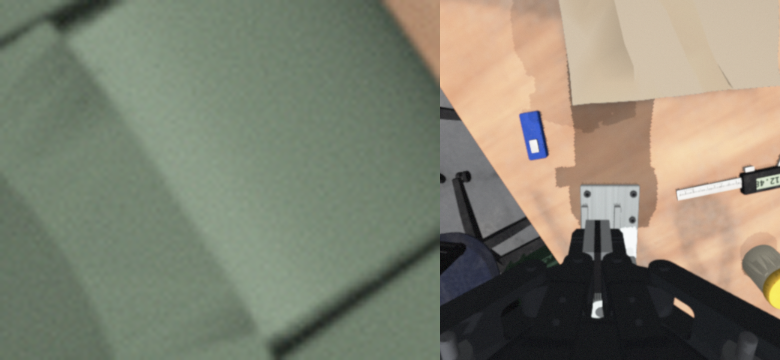

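The arm hides the top view, and the camera on the wrist only sees behind the fingers. I'll move ahead over the screw and look back.

>>> {"method": "carry_out", "body": {
  "plan": [
    [[13,-21,15,0],[13,-21,0,0],[13,-21,0,0],[13,-21,0,0],[13,-21,0,0],[13,-21,0,0],[0,0,0,0]]
  ]
}}

```text
t: 10.22
tcp_pos: [0.3506, -0.4044, 0.1986]
tool_rot: [0.494, 0.87, -0.0, 0.001]
contact_force: [-0.5, 0.7, 0.2]
finger_gap: 0.0002
grasp_force: 0.0
```

```bash
python3 chk.py; cp $(ls -t pics/wrist*|head -1) pics/w2.png; python3 - <<'E'
from h import *
e=np.array([.513,-.858]);n=np.array([.858,.513]);o=np.array([.3377,-.3786])
C=cam("wrist"); im=cv2.imread("pics/w2.png")
m=cv2.inRange(cv2.cvtColor(im,cv2.COLOR_BGR2HSV),(100,120,40),(130,255,255))
for c in cv2.findContours(m,cv2.RETR_EXTERNAL,cv2.CHAIN_APPROX_SIMPLE)[0]:
    if cv2.contourArea(c)>100:
        p=onz(C,c.reshape(-1,2),.03)[:,:2]-o; print(cv2.boundingRect(c),"e",(p@e*1e3).min(),(p@e*1e3).max(),"n",(p@n*1e3).min(),(p@n*1e3).max())
E
```

```text
t 10.275 tcp e,n 27.18012450499972 -2.102129573654648 0.1984827018465584 F e,n -0.7600536959488193 0.039442451928957185 0.6250572758882612 tq [-0.03033638 -0.0363019  -0.00538159]
(301, 150, 34, 43) e -35.44802793512731 -0.24255015989406303 n -13.734838164707284 14.294701934992272
(211, 0, 32, 30) e -149.51750246654066 -128.4427885960221 n -81.70433593025675 -58.40889350520933
```

View pics/w2.png

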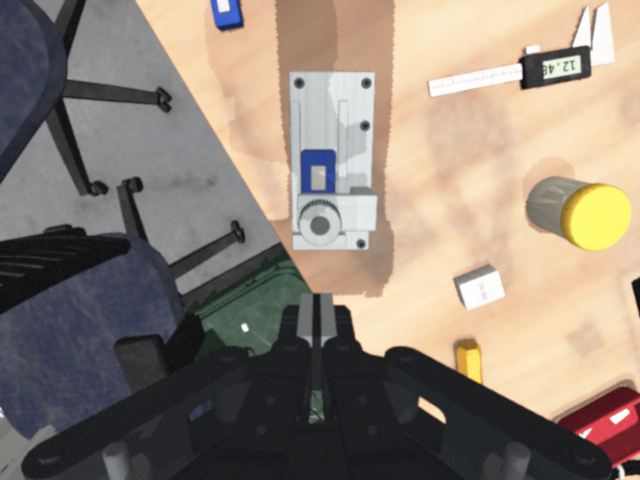

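The sensor spans (301..335, 150..193), the plate's end is at row 72, the wall starts at row 100, and the arm edge is at row ~195. I'll check the free end against these known edges.

```bash
python3 - <<'E'
from h import *
e=np.array([.513,-.858]);n=np.array([.858,.513]);o=np.array([.3377,-.3786])
C=cam("wrist"); print("cam e,n,z",((-C[2].T@C[3])[:2]-o)@e,((-C[2].T@C[3])[:2]-o)@n,(-C[2].T@C[3])[2])
for nm,px,z in [("plate -95",[[291,72],[376,72]],.008),("wall -70",[[296,100],[344,100]],.016),("plate 65",[[293,250],[370,248]],.008),("sensor",[[302,150],[335,150]],.03),("arm 3",[[310,196],[376,194]],.057),("head c 18",[[320,225]],.095)]:
    p=onz(C,px,z)[:,:2]-o; print(nm,(p@e*1e3).round(1),(p@n*1e3).round(1))
im=cv2.imread("pics/w2.png"); 
print([tuple(im[r,310]) for r in range(145,156)])
E
```

```text
cam e,n,z -0.050781379160038144 -0.0009298392854977396 0.3411488382472301
plate -95 [-99.4 -99.7] [-22.4  49.8]
wall -70 [-76.1 -76.1] [-18.   22.4]
plate 65 [59.4 57.4] [-23.3  50.8]
sensor [-35.4 -35.5] [-12.8  14.7]
arm 3 [-1.5 -3.1] [-5.8 46. ]
head c 18 [12.3] [1.7]
[(np.uint8(195), np.uint8(195), np.uint8(190)), (np.uint8(197), np.uint8(195), np.uint8(190)), (np.uint8(193), np.uint8(193), np.uint8(189)), (np.uint8(178), np.uint8(176), np.uint8(170)), (np.uint8(139), np.uint8(121), np.uint8(115)), (np.uint8(120), np.uint8(74), np.uint8(59)), (np.uint8(125), np.uint8(64), np.uint8(42)), (np.uint8(135), np.uint8(70), np.uint8(49)), (np.uint8(138), np.uint8(68), np.uint8(46)), (np.uint8(140), np.uint8(69), np.uint8(47)), (np.uint8(139), np.uint8(68), np.uint8(44))]
```

```bash
python3 - <<'E'
from h import *
e=np.array([.513,-.858]);n=np.array([.858,.513]);o=np.array([.3377,-.3786])
C,im,d=snap("wrist"); s=bot.get_state(); print(s["t"],s["tcp_pos"],s["joint_pos"][5])
hsv=cv2.cvtColor(im,cv2.COLOR_RGB2HSV); m=cv2.inRange(hsv,(100,120,40),(130,255,255)); m[:100]=0
v,u=np.nonzero(m); p=onz(C,np.c_[u,v],.03)[:,:2]-o; print(v.min(),(p@e*1e3).min(), np.mean(p@n)*1e3)
P=deproj(C,d); h=(P[...,:2]-o); t=(abs(P[...,2]-.095)<.003)&(abs(h@n)<.02)&(abs(h@e-.018)<.03)
print("head",t.sum(),(h@e)[t].min()*1e3,(h@e)[t].max()*1e3,(h@n)[t].min()*1e3,(h@n)[t].max()*1e3)
b=(abs(P[...,2]-.008)<.003); x=(h@e)[b&(abs(h@n-.011)<.03)&(abs(h@e)<.12)]; print("plate e",np.percentile(x,[.2,99.8])*1e3)
print("z arm top, plate", np.median(P[190:205,345:370,2]), np.median(P[80:90,310:330,2]))
E
```

```text
10.375 [ 0.34921025 -0.40180278  0.19876879] 0.03783983958073177
154 -32.18470162913862 0.34548353519641206
head 1391 0.03672388807122059 30.865546053395992 -13.80690459563901 16.46558301763241
plate e [-97.13873668  61.63192865]
z arm top, plate 0.04878263681154743 0.007974922164213721
```

Once the arm settled, all the known edges share a bias of about -2.7 mm, so the free end is at about -29.5 (home is -30). The sensor is home. Next I'll open the fingers, give the wrist more turning room, and come down over the head.

>>> {"method": "carry_out", "body": {
  "plan": [
    [[-2.4,9.1,0,0.14],[0,0,0,0.14],[0,0,0,0.14],[0,0,-40,0],[0,0,-40,0],[0,0,-30,0],[0,0,-15,0],[0,0,-6.5,0],[0,0,0,0],[0,0,0,0]]
  ],
  "fingers": 0,
  "grip_force": 30
}}

```text
t: 11.62
tcp_pos: [0.3476, -0.3938, 0.0688]
tool_rot: [0.301, 0.954, -0.001, 0.001]
contact_force: [0.1, 0.6, -0.7]
finger_gap: 0.085
grasp_force: 0.0
```

```bash
cat > st.py <<'E'
from h import *
s=bot.get_state(); np.set_printoptions(precision=4,suppress=True)
a=2*np.arctan2(s["tool_rot"][1],s["tool_rot"][0])
print("t",round(s["t"],2),"tcp",s["tcp_pos"]*1e3,"yaw",round(a,3),"q6",s["joint_pos"][5].round(3),"F",s["contact_force"],"M",s["ft_torque"],"gap",round(s["finger_gap"]*1e3,1),"grip",round(s["grasp_force"],1),"tau6",s["tau"][5].round(3))
E
python3 st.py
```

```text
t 11.62 tcp [ 347.5882 -393.825    68.8315] yaw 2.53 q6 -0.377 F [ 0.0619  0.5641 -0.6563] M [-0.0352 -0.0238  0.0087] gap 85.0 grip 0.0 tau6 -0.0
```

>>> {"method": "carry_out", "body": {
  "plan": [
    [[0,0,0,0],[0,0,0,0],[0,0,0,0],[0,0,0,0],[0,0,0,0],[0,0,0,0]]
  ],
  "fingers": 1,
  "grip_force": 30
}}

```text
t: 12.38
tcp_pos: [0.347, -0.3934, 0.0681]
tool_rot: [0.301, 0.954, -0.0, 0.0]
contact_force: [-1.2, -0.3, 5.4]
finger_gap: 0.0287
grasp_force: 29.5
```

```bash
python3 st.py
```

```text
t 12.38 tcp [ 347.0201 -393.3737   68.0742] yaw 2.53 q6 -0.377 F [-1.162  -0.3225  5.4101] M [0.0099 0.3473 0.0003] gap 28.7 grip 29.5 tau6 0.001
```

>>> {"method": "carry_out", "body": {
  "plan": [
    [[0,0,-0.25,-0.1],[0,0,-0.25,-0.1],[0,0,-0.25,-0.1]]
  ]
}}

```text
t: 12.75
tcp_pos: [0.3469, -0.3935, 0.0673]
tool_rot: [0.442, 0.897, -0.0, -0.0]
contact_force: [-2.0, -0.3, 5.4]
finger_gap: 0.029
grasp_force: 29.6
```

```bash
python3 st.py
```

```text
t 12.75 tcp [ 346.8882 -393.4928   67.3006] yaw 2.226 q6 -0.073 F [-2.002  -0.3195  5.4248] M [-0.0927  0.4156  0.0408] gap 29.0 grip 29.6 tau6 -0.634
```

>>> {"method": "carry_out", "body": {
  "plan": [
    [[0,0,-0.25,-0.1],[0,0,-0.25,-0.1]]
  ]
}}

```text
t: 13.0
tcp_pos: [0.3468, -0.3936, 0.0668]
tool_rot: [0.529, 0.848, -0.001, -0.0]
contact_force: [-2.4, 0.3, 4.5]
finger_gap: 0.0291
grasp_force: 29.6
```

```bash
python3 st.py
```

```text
t 13.0 tcp [ 346.7655 -393.5768   66.7987] yaw 2.026 q6 0.127 F [-2.4028  0.3485  4.5415] M [-0.0899  0.5158  0.0369] gap 29.1 grip 29.6 tau6 -0.634
```

>>> {"method": "carry_out", "body": {
  "plan": [
    [[0,0,-0.25,-0.1],[0,0,-0.25,-0.1]]
  ]
}}

```text
t: 13.25
tcp_pos: [0.3466, -0.3936, 0.0663]
tool_rot: [0.611, 0.791, -0.001, -0.0]
contact_force: [-2.5, -1.6, 4.9]
finger_gap: 0.0292
grasp_force: 29.6
```

```bash
python3 st.py
```

```text
t 13.25 tcp [ 346.6436 -393.5991   66.2966] yaw 1.826 q6 0.327 F [-2.463  -1.5979  4.8777] M [-0.1151  0.5865  0.0559] gap 29.2 grip 29.6 tau6 -0.633
```

>>> {"method": "carry_out", "body": {
  "plan": [
    [[0,0,-0.25,-0.1],[0,0,-0.25,-0.1]]
  ]
}}

```text
t: 13.5
tcp_pos: [0.3465, -0.3936, 0.0659]
tool_rot: [0.687, 0.726, -0.001, -0.0]
contact_force: [-3.1, -1.1, 5.6]
finger_gap: 0.029
grasp_force: 29.7
```

```bash
python3 st.py
```

```text
t 13.5 tcp [ 346.5493 -393.6323   65.8792] yaw 1.626 q6 0.527 F [-3.1445 -1.0534  5.597 ] M [-0.0978  0.7219  0.0629] gap 29.0 grip 29.7 tau6 -0.571
```

>>> {"method": "carry_out", "body": {
  "plan": [
    [[0,0,-0.25,-0.1],[0,0,-0.25,-0.1]]
  ]
}}

```text
t: 13.75
tcp_pos: [0.3464, -0.3936, 0.0654]
tool_rot: [0.756, 0.654, -0.001, -0.0]
contact_force: [-4.6, 0.6, 7.5]
finger_gap: 0.0291
grasp_force: 29.8
```

```bash
python3 st.py
```

```text
t 13.75 tcp [ 346.41   -393.6319   65.4242] yaw 1.426 q6 0.726 F [-4.6418  0.6169  7.5435] M [-0.021   0.7597  0.1611] gap 29.1 grip 29.8 tau6 -0.507
```

>>> {"method": "carry_out", "body": {
  "plan": [
    [[0,0,-0.25,-0.1]]
  ]
}}

```text
t: 13.88
tcp_pos: [0.3463, -0.3936, 0.0652]
tool_rot: [0.788, 0.616, -0.001, 0.0]
contact_force: [-3.7, -0.4, 6.5]
finger_gap: 0.029
grasp_force: 29.8
```

```bash
python3 st.py
```

```text
t 13.88 tcp [ 346.3303 -393.6499   65.2059] yaw 1.326 q6 0.826 F [-3.7391 -0.387   6.5288] M [-0.0135  0.8877  0.1132] gap 29.0 grip 29.8 tau6 -0.476
```

>>> {"method": "carry_out", "body": {
  "plan": [
    [[0,0,0,0]]
  ]
}}

```text
t: 14.0
tcp_pos: [0.3463, -0.3936, 0.0652]
tool_rot: [0.787, 0.617, -0.001, 0.0]
contact_force: [-4.1, -1.2, 6.9]
finger_gap: 0.0289
grasp_force: 29.8
```

```bash
python3 st.py; python3 - <<'E'
from h import *
r=[]
for i in range(8): bot.snapshot("wrist"); s=bot.get_state(); r.append([s["ft_torque"][2],s["tau"][5]])
print(np.round(r,3).T,np.mean(r,0))
E
```

```text
t 14.0 tcp [ 346.3299 -393.6434   65.1997] yaw 1.329 q6 0.824 F [-4.0831 -1.184   6.9027] M [0.0123 0.7955 0.0098] gap 28.9 grip 29.8 tau6 0.155
[[-0.007  0.023  0.08  -0.046 -0.011 -0.022  0.031  0.085]
 [ 0.039  0.018  0.015  0.015  0.015  0.015  0.015  0.015]] [0.01656589 0.01827046]
```

The joint torque has risen by a steady 0.16 N m since about 0.5 rad ago, so the foot is seated at roughly 20-25 N. I'll release and lift away.

>>> {"method": "carry_out", "body": {
  "plan": [
    [[0,0,0,0],[0,0,0,0],[0,0,0,0],[0,0,0,0],[0,0,20,0],[0,0,40,0],[0,0,40,0],[0,0,30,0],[0,0,0,0],[0,0,0,0],[0,0,0,0]]
  ],
  "fingers": 0
}}

```text
t: 15.78
tcp_pos: [0.3465, -0.3923, 0.1934]
tool_rot: [0.787, 0.617, 0.0, -0.001]
contact_force: [-0.3, 0.2, -0.1]
finger_gap: 0.0849
grasp_force: 0.0
```

```bash
python3 st.py; python3 - <<'E'
from h import *
e=np.array([.513,-.858]);n=np.array([.858,.513]);o=np.array([.3377,-.3786])
C,im,d=snap("wrist"); cv2.imwrite("pics/fin.png",im[...,::-1]); P=deproj(C,d); h=P[...,:2]-o
t=(P[...,2]>.08)&(P[...,2]<.1)&(abs(h@n)<.025)&(abs(h@e-.018)<.03); print("head z",t.sum(),np.percentile(P[...,2][t],[50,90])*1e3,(h@e)[t].mean()*1e3)
hsv=cv2.cvtColor(im,cv2.COLOR_RGB2HSV); m=(cv2.inRange(hsv,(100,120,40),(130,255,255))>0)&(abs(h@n)<.025)&(abs(h@e+.02)<.04)
v,u=np.nonzero(m); p=onz(C,np.c_[u,v],.03)[:,:2]-o; print("sensor",len(u),(p@e*1e3).min(),(p@e*1e3).max(),(p@n*1e3).mean(),"z",np.median(P[...,2][m]))
b=(abs(P[...,2]-.008)<.003); x=(h@e)[b&(abs(h@n-.011)<.03)&(abs(h@e)<.12)]; print("plate e",np.percentile(x,[.2,99.8])*1e3)
E
```

```text
t 15.78 tcp [ 346.5449 -392.2599  193.4048] yaw 1.33 q6 0.823 F [-0.2605  0.2371 -0.0769] M [-0.0197  0.0437  0.0123] gap 84.9 grip 0.0 tau6 0.0
head z 1507 [91.95026829 92.94156102] 14.565645037211453
sensor 989 -31.7971551756209 2.484844944038139 2.735594049235967 z 0.029780158474983054
plate e [-96.86601092  62.59905453]
```

View pics/fin.png

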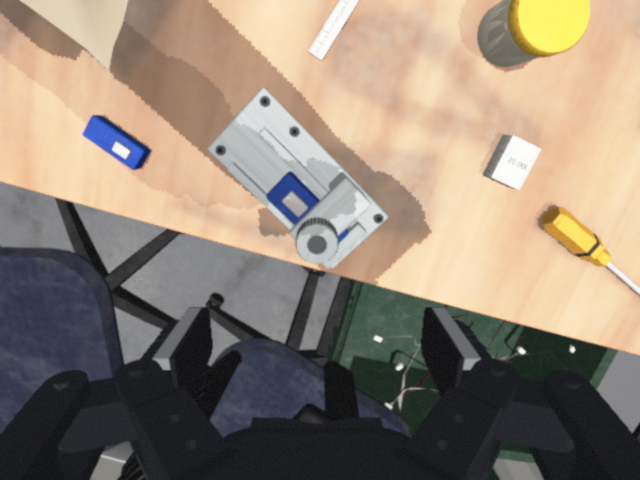

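The sensor at (293,197) is home, with its free end at about -29.7 after taking out the view bias. The head at (317,243) has dropped 3 mm, which matches 1.2 rad. The jar and block look undisturbed, and the gripper is clear. I'll hand in.

```bash
python3 -c "
from bench import bot
print(bot.close_job())"
```

```text
the job is handed in; nothing more can be done
None
```

The job is handed in with the sensor home against the stop (within about 1 mm by camera), the thumbscrew turned clockwise 1.2 rad until the resistance clearly rose (estimated clamp 20–25 N, not measured directly), and the gripper released and clear; the hand-in gave no verdict.

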